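# Clamp a tube stub in the quick-release vise

## Robot

A 6-joint arm with a two-finger parallel gripper is mounted at the origin on the work surface. World frame = base frame: x ahead of the robot, y to its left, z up, the work surface at z = 0. Lengths are in m, angles in rad, forces in N, time in s.
With the tool pointing down it reaches from about 0.425 to 0.95 m from the base axis. Payload 3.5 kg.
Tool frame: the origin (TCP) lies midway between the tips of the shut fingers; the grasp point (between the pads) lies 19 mm behind it; z points along the fingers, y is the line along which they close (so a half turn about z gives the same grasp; the last joint's range is limited). The gripper opens to 85 mm and grips with 20 to 120 N. Pads are 22 mm wide; open, the fingers measure 114 mm over their backs; the gripper's body (76 mm by 85 mm) begins 54 mm behind the grasp point. The pads swing forward as they close: fully open they stand 13 mm farther back than shut.
Start: joints at [1.166, 0.286, 1.577, -0, 1.279, -0.15], TCP at [0.17, 0.653, 0.231] pointing down, gripper open.
Joint ranges: [-2.77, 2.77], [-0.9, 2.22], [0.21, 2.48], [-1.53, 4.67], [0.24, 2.81], [-2.84, 2.84]. Speed limits (rad/s): [2.79, 2.79, 3.14, 3.14, 3.14, 3.14].

## Interface

Orientations are given as a unit quaternion [x, y, z, w].
In Python, from plant import * gives the robot as it stands.
- The arm moves only by the tool move_arm, never from a script. Its argument "moves" is a list of rows, each a list of 3 entries, a list of its own where there are three numbers: the opening, from 0 (shut) to 1 (fully open), then the shift along the tool's x, y, z in m, then the turn, a rotation vector about the tool's x, y, z in rad. A call has exactly 10 rows; each row shifts and turns the commanded pose from where the row before left it, along the tool's axes as they then stand; what a row does not reach is not made up. A row lasts 1/12 s, in which the tool goes at most 41.7 mm and 7.16 degrees, less where a joint would pass 70% of its speed; a pose out of reach is approached as far as the arm can. A call is refused whole if a number of a shift passes 0.0417 or a number of a turn 0.125, either way. A call with a gripper value outside its range is refused whole. The fingers move at their own pace and stop on an object; "grip_force" is the grip in N (left out, the last holds). Time passes only in rows, so rows that do not move let the fingers close, or fill a call up. It gives the time, the measured TCP pose, the force, the opening and the grip force at its end, in the units of the state.
- get_state(): the state, without advancing time (a new reading comes with each control period).
- read_camera(name): name is "side" or "top"; returns the picture (420x560x3 uint8, red, green, blue); there is no depth.
- camera_params(name): a dict with "fx", "fy", "cx", "cy" (pixels), "rvec" (rotation vector, rad) and "tvec" (3), from world to camera coordinates, as OpenCV has them. Camera axes: x right, y down, z forward; pixel columns grow to the right and rows downward; lengths in m; the calibration is good to about 2 mm. A picture is of the moment at which its call begins. camera_params takes no time and is no camera call.
- sign_off(): hands the job in; it is judged then, once.
The state is a dict: "time": time; "qpos": joint angles; "dq": joint speeds; "joint_efforts": joint torques, N m; "eef_pos": TCP position; "tcp_rot": TCP orientation; "contact_force": force on the tool from outside, world axes, zero at the start; "wrist_torque": the same for the moment, N m; "opening": opening from 0.0 (shut) to 1.0 (fully open); "finger_force": force on a finger pad.
Only numpy, scipy, OpenCV 4.12 (cv2) and the standard library are available. Lean on these libraries where they do the work, as an engineer would, in place of code of your own. Each camera call takes 0.05 s, during which the arm holds its last target. There are 200 camera calls.

## Task

Clamp the square steel tube for grinding: squeeze the vise's quick-release lever, slide the moving jaw until it has pushed the tube flat against the fixed jaw, and let the lever go. Then turn the crank clockwise until the tube is held firmly, at about 90 N of clamping force (it is thin-walled and dents above 170 N), and let go of the crank; leave the things lying around the vise where they are.

Things in the scene. Friction and masses are not known exactly. Their poses are not given: they have to be found in the camera images.
- vise: Grey iron vise, 410 mm long, bolted down. Origin on the table top under the bed; +y = closing direction (moving jaw towards fixed jaw), x across, z up. Bed: x from -30 to 30 mm, y -135 to 165, flat top at z = 50 mm; foot flange 110 mm wide, 12 mm high. Fixed jaw: face at y = 130, 90 mm wide, top at z = 120. Rack of 13 square teeth (10 mm pitch, phase differs) on the bed's +x side.
- fixed_jaw (a point): Foot of the fixed jaw's flat face: its middle, at the height of the bed's top (z = 50 mm). Axes as the vise.
- carriage (a joint): Position of the moving carriage along the bed (m), 0 = farthest open, grows as it closes. Starts at 0.002 to 0.028. Friction about 5 N (pushing the tube adds 2 to 5 N). The lever's teeth block it at 0.03 to 0.04 unless the lever is squeezed; squeezed, it slides freely to 0.14. The block is 60 mm long (y), 68 mm wide, its top at z = 155 mm.
- grip_mid (a point): Where to centre a pinch from above, across x: on the carriage, 187 mm above the table, axes as the vise. At its -x side stands a fixed plate (outer face 18.5 mm away), at +x the release lever (outer face 31.5 mm away at rest, 18.5 mm squeezed): 50 mm over both at rest, 37 mm squeezed. Both are 30 mm wide (y), stand clear from z = 155 (carriage top) to 212 mm, and move with the carriage.
- release_lever (a joint): Steel strip lever, angle in rad: 0 = let go, teeth in the rack; 0.16 = squeezed home; teeth clear above 0.09. Its spring takes 6 to 10 N at the grip and throws it back. Let go with its teeth on top of the rack's teeth, it stays near 0.08; turning the crank then pushes the carriage a few mm back (only about 5 N on the tube) until it snaps in and locks.
- jaw_pad: Moving jaw: flat steel plate 80 mm wide, 12 mm thick, z from 57 to 145 mm, on the screw's nose, parallel to the fixed jaw, with a stiff spring behind it (about 60 N per mm; with the vise's own give, some 25 N per mm of screw travel). It moves with the carriage and the screw. Axes as the vise; see pad_face for its face.
- pad_face (a point): Middle of the moving jaw's face, 75 mm above the table. Axes as the vise. With the tube (50 mm) clamped it is 50 mm from the fixed jaw's face.
- crank (a joint): Angle of the screw's crank (rad): 0 = handle straight up, pi/2 = handle to the vise's +x side. Grows clockwise seen from the handle's end, which tightens: 12 mm a turn. Starts at -1.2 to 0.8, range -6.3 to 12.6; up to 1.5 turns are needed. Stays where it is left. Turning it steadily takes about 12 N at the handle running free, plus 6 N per 100 N of clamping.
- crank_hub (a point): Centre of the crank arm on the screw's axis, 130 mm above the table; the axis runs along the vise's y. It moves with the carriage and the screw.
- handle_mid (a point): Crank handle: black round grip, 16 mm thick, 72 mm long, parallel to the vise's y, 30 mm from the screw's axis, free to spin on its pin. This is where to pinch it, from above, across x (46 mm beyond the crank arm). It can be carried round the full circle with the gripper pointing down; lowest, its centre is 100 mm above the table, 50 mm above the bed.
- tube: Stub of square steel tube, 50 by 50 mm, 110 mm long, wall 3 mm, about 0.5 kg, lying across the bed between the jaws. Origin at the centre of its underside; x along its length, y across. It starts 8 to 25 mm short of the fixed jaw and a little askew; flat against the fixed jaw its centre is 25 mm from the jaw's face.
- hammer: Hammer lying beyond the vise: leave alone.
- disc: Black grinding disc, 115 mm in diameter and 6 mm thick, lying left of the vise: leave alone.
- angle_offcut: Offcut of angle steel, 90 by 40 by 40 mm, lying right of the vise: leave alone.
Not all that is in view belongs to the job. What is meant by the tube is not purple, and is the smaller of those in its own colour.

How it is judged:
By the outcome, as a careful person would: the job done as asked, in the order asked, and still so for the second after the job is handed in, with the robot touching nothing.
It also fails if it takes over 64 s, if anything falls off the work surface, if the arm or the gripper's body presses on something with over 40 N, if the wrist force passes 120 N, or if a joint passes its speed limit or range.

## Working session

There is one attempt and no reset: what is moved stays moved. The work goes in short steps, Python scripts to look and compute and a tool call to move; the robot and the scene stay as the last step left them, time stands still between calls to the robot, and variables do not carry over. Pictures are saved under pics/ and viewed, at most 10 in all, crops included, and the job is handed in when it is done.

Besides the shell and the picture viewer there is one more tool, called as a command line: name --argument value ..., lists and objects as JSON in quotes. move_arm: Moves the arm, as the interface text tells. Its arguments: {"type":"object","properties":{"moves":{"type":"array"},"grip_force":{"type":"number"}},"required":["moves"]}

```bash
mkdir -p pics; ls; python3 - <<'E'
from plant import *
import cv2,json
for n in("side","top"):
    cv2.imwrite(f"pics/{n}0.png",read_camera(n)[:,:,::-1]); print(n,camera_params(n))
print(get_state())
E
```

```text
pics
side {'fx': 389.9163256220909, 'fy': 389.9163256220909, 'cx': 280.51200288480857, 'cy': 213.61288010665834, 'rvec': array([ 2.26674023, -0.83062749,  0.30523458]), 'tvec': array([-0.3828395 ,  0.38899343,  1.0473445 ])}
top {'fx': 496.9269752220639, 'fy': 496.9269752220639, 'cx': 276.1388300869697, 'cy': 208.14397253102757, 'rvec': array([ 2.19145687, -2.14438021,  0.1009435 ]), 'tvec': array([0.02481286, 0.57571421, 1.46558185])}
{'time': 0.1, 'qpos': array([ 1.16597511e+00,  2.87108066e-01,  1.57807700e+00,  2.33929779e-06,
        1.27860129e+00, -1.49978031e-01]), 'dq': array([-6.21289760e-04, -1.42050816e-03, -1.94121708e-03, -3.67189184e-04,
       -7.77756445e-05,  1.31929815e-03]), 'joint_efforts': array([ 2.02486945e-04, -4.07294762e+01, -2.93699616e+01, -1.70132171e-04,
        3.44240812e-03, -8.45239441e-06]), 'eef_pos': array([0.16987529, 0.6526404 , 0.23003972]), 'tcp_rot': array([ 1.27077321e-01,  9.91892208e-01, -1.05461565e-03, -3.01456551e-04]), 'contact_force': array([-0.42155795, -0.61716969,  0.08525851]), 'wrist_torque': array([ 0.00142094, -0.01306329,  0.02102408]), 'finger_force': 0.0, 'opening': 0.9970064022277808}
```

View pics/side0.png

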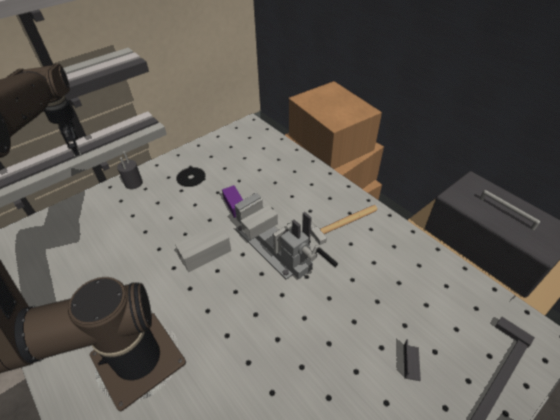

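View pics/top0.png

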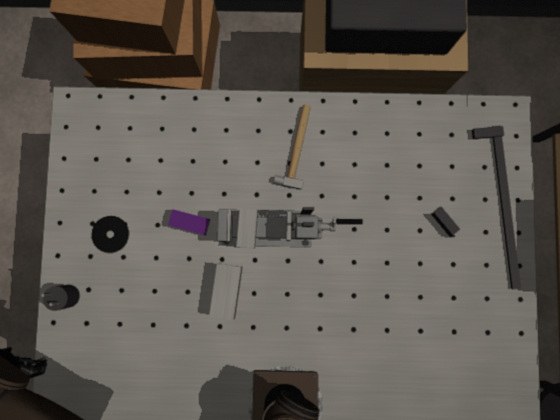

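The side view shows the vise near (275,240). In the top view it lies along row ~227, with the fixed jaw at col ~225, the tube at ~245, the carriage at ~305 and the crank handle at (348,221). I'll zoom in on both.

```bash
python3 - <<'E'
import cv2
a=cv2.imread("pics/top0.png")[195:260,195:375]; b=cv2.imread("pics/side0.png")[180:290,215:355]
cv2.imwrite("pics/topc.png",cv2.resize(a,None,fx=4.4,fy=4.4,interpolation=cv2.INTER_CUBIC))
cv2.imwrite("pics/sidec.png",cv2.resize(b,None,fx=5,fy=5,interpolation=cv2.INTER_CUBIC))
E
```

```text
(no output)
```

View pics/topc.png

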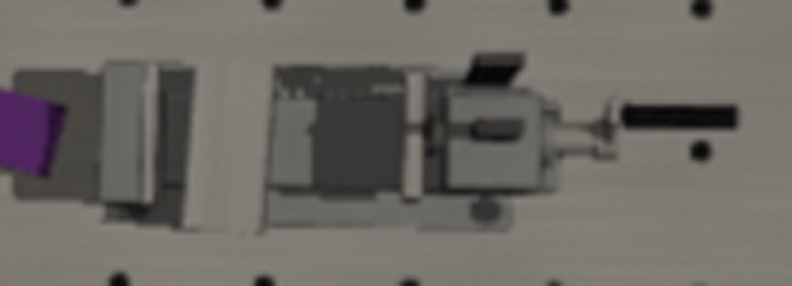

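View pics/sidec.png

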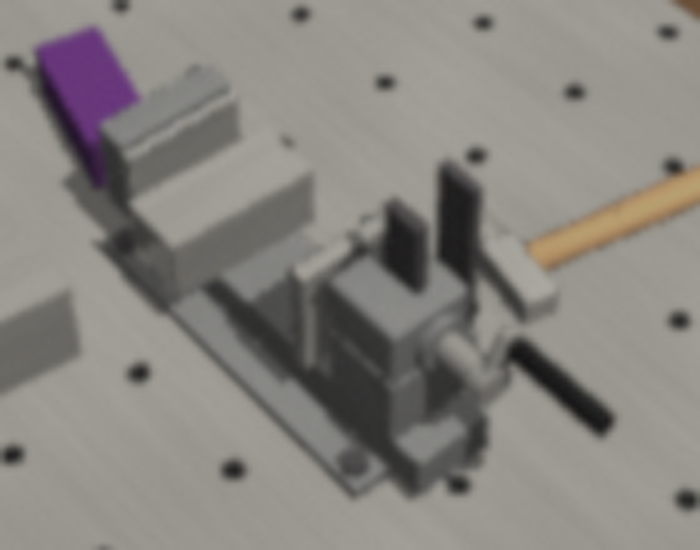

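The top crop shows the lever's plate at (497,68), the fixed plate at (497,129), the black handle from x=622 to 738 at y≈117, and the tube's right edge at x≈270. The side crop shows the plate tops at (407,210) and (460,172), and the handle from (515,345) to (605,425).

```bash
cat > h.py <<'E'
import numpy as np,cv2
from plant import *
def cam(n):
    p=camera_params(n);K=np.array([[p['fx'],0,p['cx']],[0,p['fy'],p['cy']],[0,0,1]])
    R=cv2.Rodrigues(p['rvec'])[0];return K@np.c_[R,p['tvec']],K,R,p['tvec']
C={n:cam(n) for n in("side","top")}
def tri(t,s):
    X=cv2.triangulatePoints(C['top'][0],C['side'][0],np.array(t,float).reshape(2,1),np.array(s,float).reshape(2,1))
    return (X[:3]/X[3]).ravel()
def ray(n,px,z):
    P,K,R,t=C[n];o=-R.T@t;d=R.T@np.linalg.inv(K)@np.array([*px,1.]);return o+d*(z-o[2])/d[2]
def proj(n,X):
    x=C[n][0]@np.array([*X,1.]);return x[:2]/x[2]
T=lambda x,y:((x+.5)/4.4-.5+195,(y+.5)/4.4-.5+195)
S=lambda x,y:((x+.5)/5-.5+215,(y+.5)/5-.5+180)
E
python3 - <<'E'
from h import *
np.set_printoptions(precision=4,suppress=True)
print("handle ends",tri(T(622,116),S(513,345)),tri(T(738,117),S(606,424)))
print("rays handle z.15",ray('top',T(622,116),.15),ray('top',T(738,117),.15))
# fixed plate top centre, lever top centre
print("plate",tri(T(498,120),S(407,211)),ray('top',T(498,124),.212))
print("lever",tri(T(504,54),S(460,174)),ray('top',T(504,56),.212))
print("flange edge",ray('top',T(265,230),.012),ray('top',T(510,231),.012))
print("tube right edge z.1", ray('top',T(273,67),.1),ray('top',T(263,234),.1),"left",ray('top',T(197,66),.1),ray('top',T(184,230),.1))
print("jaw face top z.12", ray('top',T(158,66),.12),ray('top',T(152,204),.12))
print("pad top z.145", ray('top',T(405,70),.145),ray('top',T(404,197),.145))
print("carriage top .155",[ray('top',T(*q),.155) for q in((447,94),(540,94),(447,189),(540,189))])
E
```

```text
handle ends [ 0.5301 -0.1276  0.1597] [ 0.5309 -0.1995  0.1601]
rays handle z.15 [ 0.5311 -0.129   0.15  ] [ 0.532  -0.2015  0.15  ]
plate [ 0.5219 -0.0475  0.2102] [ 0.52   -0.0479  0.212 ]
lever [ 0.5607 -0.0499  0.2154] [ 0.5609 -0.0509  0.212 ]
flange edge [0.4578 0.0991 0.012 ] [ 0.4608 -0.0688  0.012 ]
tube right edge z.1 [0.5619 0.0924 0.1   ] [0.4535 0.0961 0.1   ] left [0.5615 0.1419 0.1   ] [0.4549 0.1472 0.1   ]
jaw face top z.12 [0.5591 0.1653 0.12  ] [0.4706 0.1664 0.12  ]
pad top z.145 [0.5575 0.0072 0.145 ] [0.4777 0.0063 0.145 ]
carriage top .155 [array([ 0.5421, -0.0191,  0.155 ]), array([ 0.5433, -0.0771,  0.155 ]), array([ 0.4829, -0.0202,  0.155 ]), array([ 0.4841, -0.0779,  0.155 ])]
```

```bash
python3 - <<'E'
from h import *
np.set_printoptions(precision=4,suppress=True)
for n in C: print(n,-C[n][2].T@C[n][3])
for y in(118,126,140): print(y,ray('top',T(497,y),.212)[:2],ray('top',T(497,y),.155)[:2])
for y in(53,60,83): print(y,ray('top',T(497,y),.212)[:2],ray('top',T(497,y),.155)[:2])
print("hub",ray('top',T(607,137),.13), "plate y",ray('top',T(470,120),.212)[1],ray('top',T(523,120),.212)[1])
im=cv2.imread('pics/top0.png').astype(int).sum(2)//3
print(im[204:232,302:316])
E
```

```text
side [ 0.0318 -0.5855  1.0252]
top [0.4278 0.0272 1.5153]
118 [ 0.5236 -0.0473] [ 0.5278 -0.0505]
126 [ 0.5188 -0.0474] [ 0.5228 -0.0506]
140 [ 0.5104 -0.0475] [ 0.514  -0.0508]
53 [ 0.5626 -0.0467] [ 0.5685 -0.0499]
60 [ 0.5584 -0.0467] [ 0.5641 -0.05  ]
83 [ 0.5445 -0.047 ] [ 0.5497 -0.0502]
hub [ 0.519  -0.1219  0.13  ] plate y -0.031188021178131263 -0.06282331463052901
[[122 122 122 122 123 122 122 123 121 122 122 122 121 122]
 [123 122 123 122 124 123 124 123 123 123 122 123 122 122]
 [118 110 109 108 109 108 108 108 108 108 108 108 115 122]
 [100  72  72  72  71  70  69  68  68  68  67  74 100 122]
 [ 75  44  52  55  55  55  53  56  54  54  53  63  96 123]
 [ 52  30  43  45  46  45  46  47  47  44  44  60  97 124]
 [ 28   7  14  14  13  11  14  12  13   9  25  65 106 125]
 [ 13   7  10   8   8   7   8  10   7  15  57 101 124 126]
 [  5   9  10   7   8   7   8   8  11  43  91 122 125 123]
 [ 11  13  12  10  13  11  12  11  30  73 112 122 122 122]
 [ 42  40  39  39  39  37  36  36  53  86 107 109 108 113]
 [ 69  69  70  69  69  67  66  65  71  80  82  79  82  95]
 [ 82  84  83  8
[... 228 characters left out ...]
1 102 101 102 102 102 103 103 103 103 103 104 105]
 [ 97  89  88  91  92  92  91  92  91  91  91  93  98 104]
 [ 77  58  55  60  64  65  64  63  62  62  63  70  88 104]
 [ 40  40  51  52  52  53  54  54  54  54  54  65  87 102]
 [ 27  38  50  50  52  53  53  52  53  53  54  63  87 103]
 [ 25  29  40  38  41  41  41  41  43  42  46  67  93 103]
 [ 48  38  37  38  34  27  26  27  31  38  53  82 101 103]
 [ 84  78  78  79  75  71  70  71  74  79  88 101 104 104]
 [102 103 103 104 104 102 103 103 103 103 104 105 105 105]
 [103 103 103 104 104 105 104 104 104 104 104 105 104 105]
 [102 103 102 102 103 104 104 104 104 103 104 105 105 106]
 [102 102 102 102 103 104 105 104 103 103 104 105 106 106]]
```

```bash
python3 - <<'E'
import cv2
b=cv2.imread("pics/side0.png")[205:250,280:325]
cv2.imwrite("pics/sided.png",cv2.resize(b,None,fx=13,fy=13,interpolation=cv2.INTER_CUBIC))
E
```

```text
(no output)
```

View pics/sided.png

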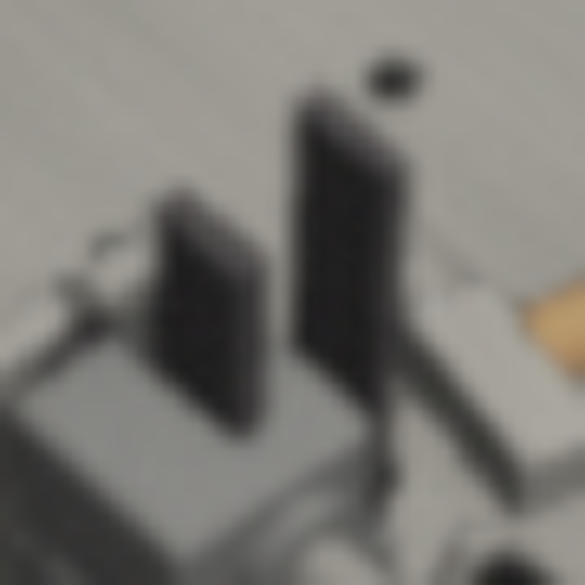

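The close-up shows the fixed plate's top edge from (165,190) to (262,262) and the lever's from (305,90) to (403,165); both have clear -x faces. I take grip_mid at about (0.530, -0.048) with a vise yaw of about +0.013.

```bash
cat >> h.py <<'E'
from scipy.spatial.transform import Rotation as Ro
YAW=.013
def err(target,yaw=YAW):
    s=get_state();R=Ro.from_quat(s['tcp_rot']);a=np.pi/2+yaw  # tool y->(cos yaw,sin yaw), tool x->(sin yaw,-cos yaw)
    Rt=Ro.from_matrix(np.array([[np.sin(yaw),np.cos(yaw),0],[-np.cos(yaw),np.sin(yaw),0],[0,0,-1]]))
    tx=R.inv().apply(np.array(target)-s['eef_pos']);rv=(R.inv()*Rt).as_rotvec()
    return s,R,Rt,tx,rv
def rows(target,N,yaw=YAW):
    s,R,Rt,tx,rv=err(target,yaw);p=np.array(s['eef_pos']);d=(np.array(target)-p)/N;w=np.round(rv/N,3);out=[]
    for i in range(N):
        out.append(np.round(R.inv().apply(d),4).tolist());R=R*Ro.from_rotvec(w)
    print("turn",w);[print(o) for o in out]
def show():
    s=get_state();print("t",round(s['time'],2),"p",np.round(s['eef_pos'],4),"F",np.round(s['contact_force'],1),"M",np.round(s['wrist_torque'],2),"op",round(s['opening'],3),"ff",round(s['finger_force'],1))
E
python3 -c "
from h import *
rows([.53,-.048,.25],20)"
```

```text
Traceback (most recent call last):
  File "h.py", line 24, in rows
    s,R,Rt,tx,rv=err(target,yaw);p=np.array(s['eef_pos']);d=(np.array(target)-p)/N;w=np.round(rv/N,3);out=[]
                 ~~~^^^^^^^^^^^^
  File "h.py", line 20, in err
    Rt=Ro.from_matrix(np.array([[np.sin(yaw),np.cos(yaw),0],[-np.cos(yaw),np.sin(yaw),0],[0,0,-1]]))
  File "scipy/spatial/transform/_rotation.pyx", line 1143, in scipy.spatial.transform._rotation.Rotation.from_matrix
ValueError: Non-positive determinant (left-handed or null coordinate frame) in rotation matrix 0: [[ 0.01299963  0.9999155   0.        ]
 [-0.9999155   0.01299963  0.        ]
 [ 0.          0.         -1.        ]].
```

```bash
sed -i 's/\[\[np.sin(yaw),np.cos(yaw),0\],\[-np.cos(yaw),np.sin(yaw),0\]/[[-np.sin(yaw),np.cos(yaw),0],[np.cos(yaw),np.sin(yaw),0]/' h.py; python3 -c "
from h import *
rows([.53,-.048,.25],20)"
```

```text
turn [-0.     0.     0.065]
[-0.0263, -0.0294, -0.0009]
[-0.0281, -0.0276, -0.0009]
[-0.0298, -0.0257, -0.0009]
[-0.0314, -0.0237, -0.0009]
[-0.0329, -0.0216, -0.0009]
[-0.0343, -0.0194, -0.0009]
[-0.0354, -0.0172, -0.0009]
[-0.0365, -0.0148, -0.0009]
[-0.0374, -0.0124, -0.0009]
[-0.0381, -0.01, -0.0009]
[-0.0387, -0.0075, -0.0009]
[-0.0391, -0.005, -0.0009]
[-0.0393, -0.0024, -0.0009]
[-0.0394, 0.0001, -0.0009]
[-0.0393, 0.0027, -0.0009]
[-0.039, 0.0053, -0.0009]
[-0.0386, 0.0078, -0.0009]
[-0.038, 0.0103, -0.0009]
[-0.0373, 0.0127, -0.0009]
[-0.0364, 0.0151, -0.0009]
```

move_arm --moves '[[1,[-0.026,-0.029,-0.003],[0,0,0.065]],[1,[-0.028,-0.028,-0.003],[0,0,0.065]],[1,[-0.03,-0.026,-0.003],[0,0,0.065]],[1,[-0.031,-0.024,-0.003],[0,0,0.065]],[1,[-0.033,-0.022,-0.003],[0,0,0.065]],[1,[-0.034,-0.019,-0.003],[0,0,0.065]],[1,[-0.035,-0.017,-0.002],[0,0,0.065]],[1,[-0.036,-0.015,0],[0,0,0.065]],[1,[-0.037,-0.012,0],[0,0,0.065]],[1,[-0.038,-0.01,0],[0,0,0.065]]]'

```text
time: 0.93
eef_pos: [0.3485, 0.3022, 0.251]
tcp_rot: [0.438, 0.899, -0.0, -0.0]
contact_force: [0.6, 1.0, 0.9]
opening: 0.996
finger_force: 0.0
```

```bash
python3 -c "
from h import *
show();rows([.53,-.048,.25],10)"
```

```text
t 0.93 p [0.3485 0.3022 0.251 ] F [0.6 1.  0.9] M [ 0.01 -0.03  0.02] op 0.996 ff 0.0
turn [-0.     0.     0.065]
[-0.0388, -0.0073, 0.0001]
[-0.0392, -0.0047, 0.0001]
[-0.0394, -0.0022, 0.0001]
[-0.0394, 0.0004, 0.0001]
[-0.0393, 0.0029, 0.0001]
[-0.0391, 0.0055, 0.0001]
[-0.0386, 0.008, 0.0001]
[-0.038, 0.0105, 0.0001]
[-0.0372, 0.013, 0.0001]
[-0.0363, 0.0154, 0.0001]
```

move_arm --moves '[[1,[-0.039,-0.007,0],[0,0,0.065]],[1,[-0.039,-0.005,0],[0,0,0.065]],[1,[-0.039,-0.002,0],[0,0,0.065]],[1,[-0.039,0,0],[0,0,0.065]],[1,[-0.039,0.003,0],[0,0,0.065]],[1,[-0.039,0.005,0],[0,0,0.065]],[1,[-0.038,0.008,0],[0,0,0.065]],[1,[-0.038,0.01,0],[0,0,0.065]],[1,[-0.037,0.013,0],[0,0,0.065]],[1,[-0.036,0.015,0],[0,0,0.065]]]'

```text
time: 1.77
eef_pos: [0.5289, -0.0458, 0.2509]
tcp_rot: [0.703, 0.711, -0.0, -0.0]
contact_force: [0.2, 0.2, 0.7]
opening: 1.006
finger_force: 0.0
```

```bash
python3 -c "
from h import *
show();print(err([.53,-.048,.168])[3:]);cv2.imwrite('pics/s1.png',cv2.resize(read_camera('side')[180:280,250:350,::-1],None,fx=6,fy=6,interpolation=cv2.INTER_CUBIC))"
```

```text
t 1.77 p [ 0.5289 -0.0458  0.2509] F [0.2 0.2 0.7] M [ 0.04 -0.03  0.02] op 1.006 ff 0.0
(array([-0.00219467,  0.00111159,  0.08288129]), array([-0.00050834, -0.00027676, -0.00075125]))
```

View pics/s1.png

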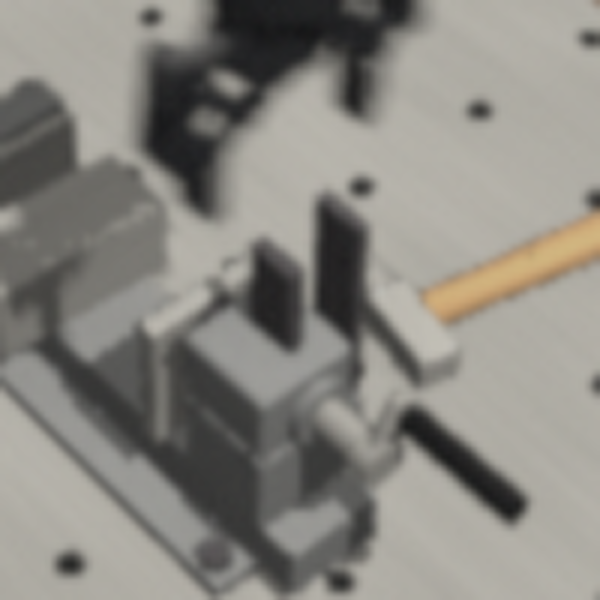

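The picture shows the open fingers straddling above the plate (top at 270,260) and lever (340,205), with clear space below. I'll descend.

move_arm --moves '[[1,[-0.002,0.001,0.012],[0,0,0]],[1,[0,0,0.014],[0,0,0]],[1,[0,0,0.014],[0,0,0]],[1,[0,0,0.014],[0,0,0]],[1,[0,0,0.012],[0,0,0]],[1,[0,0,0.01],[0,0,0]],[1,[0,0,0.007],[0,0,0]],[0.7,[0,0,0],[0,0,0]],[0.65,[0,0,0],[0,0,0]],[0.62,[0,0,0],[0,0,0]]]' --grip_force 30

```text
time: 2.65
eef_pos: [0.5335, -0.0454, 0.171]
tcp_rot: [0.702, 0.712, 0.004, 0.004]
contact_force: [7.8, 4.2, -2.7]
opening: 0.625
finger_force: 3.7
```

```bash
python3 -c "
from h import *
show()
for n,sl in (('side',np.s_[180:280,250:350]),('top',np.s_[190:250,265:365])): cv2.imwrite(f'pics/{n}2.png',cv2.resize(read_camera(n)[sl][:,:,::-1],None,fx=6,fy=6,interpolation=cv2.INTER_CUBIC))"
```

```text
t 2.65 p [ 0.5335 -0.0454  0.171 ] F [ 7.8  4.2 -2.7] M [ 0.59 -1.15  0.1 ] op 0.625 ff 3.7
```

View pics/side2.png

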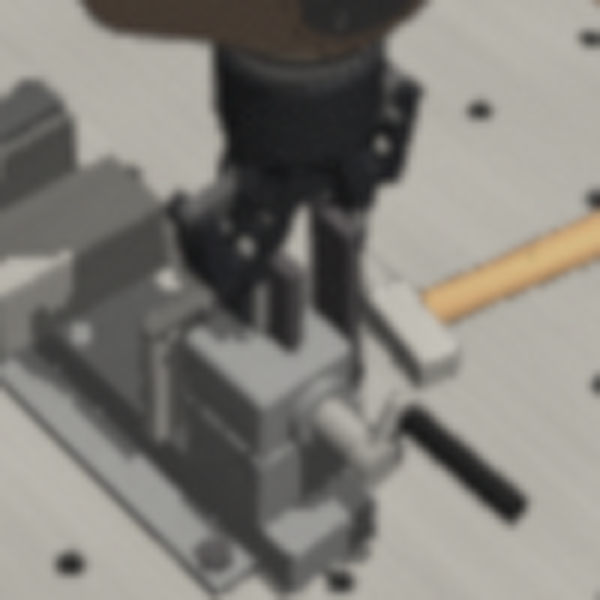

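The near finger still stands a little off the fixed plate (gap at 260,300), while the far finger touches the lever. I'll close on.

move_arm --moves '[[0.55,[0,0,0],[0,0,0]],[0.52,[0,0,0],[0,0,0]],[0.5,[0,0,0],[0,0,0]],[0.47,[0,0,0],[0,0,0]],[0.45,[0,0,0],[0,0,0]],[0.42,[0,0,0],[0,0,0]],[0.4,[0,0,0],[0,0,0]],[0.38,[0,0,0],[0,0,0]],[0.35,[0,0,0],[0,0,0]],[0.35,[0,0,0],[0,0,0]]]' --grip_force 30

```text
time: 3.58
eef_pos: [0.5329, -0.0455, 0.1731]
tcp_rot: [0.702, 0.712, 0.003, 0.003]
contact_force: [-0.2, 3.5, 8.3]
opening: 0.433
finger_force: 29.6
```

```bash
python3 -c "
from h import *
show();print(err([.53,-.048,.168])[3:])
for n,sl in (('side',np.s_[180:280,250:350]),('top',np.s_[190:250,265:365])): cv2.imwrite(f'pics/{n}3.png',cv2.resize(read_camera(n)[sl][:,:,::-1],None,fx=6,fy=6,interpolation=cv2.INTER_CUBIC))"
```

```text
t 3.58 p [ 0.5329 -0.0455  0.1731] F [-0.2  3.5  8.3] M [ 0.57 -0.3  -0.05] op 0.433 ff 29.6
(array([-0.00245171, -0.00300014,  0.00503206]), array([ 0.00944586, -0.0002015 ,  0.00227659]))
```

View pics/side3.png

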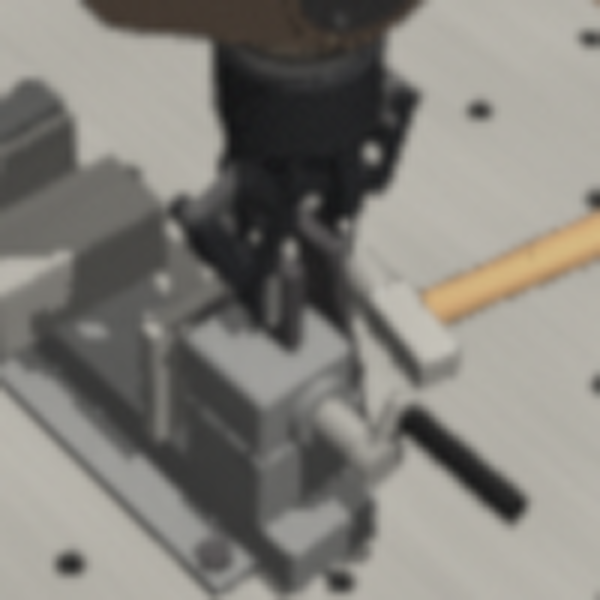

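The lever is squeezed home: the opening of 0.433 is about 37 mm. I'll slide the carriage along tool +x.

move_arm --moves '[[0.3,[0.005,0,0],[0,0,0]],[0.3,[0.008,0,0],[0,0,0]],[0.3,[0.009,0,0],[0,0,0]],[0.3,[0.009,0,0],[0,0,0]],[0.3,[0.009,0,0],[0,0,0]],[0.3,[0.009,0,0],[0,0,0]],[0.3,[0.009,0,0],[0,0,0]],[0.3,[0.008,0,0],[0,0,0]],[0.3,[0.005,0,0],[0,0,0]],[0.3,[0.003,0,0],[0,0,0]]]' --grip_force 40

```text
time: 4.52
eef_pos: [0.5325, 0.0267, 0.1732]
tcp_rot: [0.701, 0.713, 0.002, 0.006]
contact_force: [1.8, -6.4, 6.0]
opening: 0.433
finger_force: 39.2
```

move_arm --moves '[[0.3,[0.002,0,0],[0,0,0]],[0.3,[0.002,0,0],[0,0,0]],[0.3,[0.002,0,0],[0,0,0]],[0.3,[0.003,0,0],[0,0,0]],[0.3,[0.003,0,0],[0,0,0]],[0.3,[0.003,0,0],[0,0,0]],[0.3,[0.003,0,0],[0,0,0]],[0.3,[0.003,0,0],[0,0,0]],[0.3,[0.003,0,0],[0,0,0]],[0.3,[0.003,0,0],[0,0,0]]]'

```text
time: 5.35
eef_pos: [0.5324, 0.0524, 0.1732]
tcp_rot: [0.701, 0.713, 0.002, 0.007]
contact_force: [1.8, -7.9, 6.1]
opening: 0.432
finger_force: 39.0
```

move_arm --moves '[[0.3,[0.002,0,0],[0,0,0]],[0.3,[0.002,0,0],[0,0,0]],[0.3,[0.002,0,0],[0,0,0]],[0.3,[0.001,0,0],[0,0,0]],[0.3,[0.001,0,0],[0,0,0]],[0.3,[0.001,0,0],[0,0,0]],[0.3,[0.001,0,0],[0,0,0]],[0.3,[0.001,0,0],[0,0,0]],[0.3,[0,0,0],[0,0,0]],[0.3,[0,0,0],[0,0,0]]]'

```text
time: 6.18
eef_pos: [0.5323, 0.0637, 0.1732]
tcp_rot: [0.701, 0.713, 0.002, 0.006]
contact_force: [2.9, -6.8, 6.0]
opening: 0.43
finger_force: 39.0
```

```bash
python3 -c "
from h import *
show()
im=read_camera('top')[195:260,195:375,::-1]; cv2.imwrite('pics/t4.png',cv2.resize(im,None,fx=4.4,fy=4.4,interpolation=cv2.INTER_CUBIC))"
```

```text
t 6.18 p [0.5323 0.0637 0.1732] F [ 2.9 -6.8  6. ] M [-0.97 -0.66 -0.06] op 0.43 ff 39.0
```

View pics/t4.png

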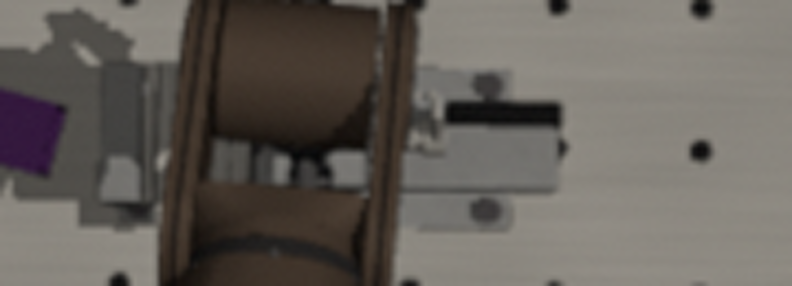

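The arm hides the tube. Only the handle (448–560, 112) and the fixed jaw's face at x≈150 show, so I'll use force to find contact.

move_arm --moves '[[0.3,[0.001,0,0],[0,0,0]],[0.3,[0.001,0,0],[0,0,0]],[0.3,[0.001,0,0],[0,0,0]],[0.3,[0.001,0,0],[0,0,0]],[0.3,[0.001,0,0],[0,0,0]],[0.3,[0.001,0,0],[0,0,0]],[0.3,[0,0,0],[0,0,0]],[0.3,[0,0,0],[0,0,0]],[0.3,[0,0,0],[0,0,0]],[0.3,[0,0,0],[0,0,0]]]'

```text
time: 7.07
eef_pos: [0.5323, 0.0649, 0.1731]
tcp_rot: [0.701, 0.713, -0.002, 0.01]
contact_force: [1.3, -20.5, 5.5]
opening: 0.432
finger_force: 40.2
```

Contact: 20 N, and the carriage has stopped. I'll push slightly more to square the tube, ease off, then let the lever go.

move_arm --moves '[[0.3,[0.002,0,0],[0,0,0]],[0.3,[0,0,0],[0,0,0]],[0.3,[0,0,0],[0,0,0]],[0.3,[0,0,0],[0,0,0]],[0.3,[-0.002,0,0],[0,0,0]],[0.3,[-0.002,0,0],[0,0,0]],[0.3,[-0.002,0,0],[0,0,0]],[0.3,[0,0,0],[0,0,0]],[0.3,[0,0,0],[0,0,0]],[0.3,[0,0,0],[0,0,0]]]'

```text
time: 7.9
eef_pos: [0.5323, 0.0648, 0.1731]
tcp_rot: [0.702, 0.712, 0.002, 0.007]
contact_force: [2.6, -9.1, 5.9]
opening: 0.43
finger_force: 39.6
```

move_arm --moves '[[0.5,[0,0,0],[0,0,0]],[0.6,[0,0,0],[0,0,0]],[0.75,[0,0,0],[0,0,0]],[0.9,[0,0,0],[0,0,0]],[1,[0,0,0],[0,0,0]],[1,[0,0,0],[0,0,0]],[1,[0,0,-0.01],[0,0,0]],[1,[0,0,-0.025],[0,0,0]],[1,[0,0,-0.03],[0,0,0]],[1,[0,0,-0.02],[0,0,0]]]'

```text
time: 8.73
eef_pos: [0.5283, 0.0683, 0.2565]
tcp_rot: [0.701, 0.713, 0.001, 0.001]
contact_force: [1.3, 1.0, 0.7]
opening: 1.001
finger_force: 0.0
```

```bash
python3 -c "
from h import *
show()
import cv2
im=read_camera('side');cv2.imwrite('pics/s5f.png',im[:,:,::-1]);cv2.imwrite('pics/t5f.png',read_camera('top')[:,:,::-1])
cv2.imwrite('pics/s5.png',cv2.resize(im[170:280,215:355,::-1],None,fx=5,fy=5,interpolation=cv2.INTER_CUBIC))
t=cv2.imread('pics/t5f.png').astype(int)
m=((t.max(2)<45)).astype(np.uint8)[205:240,290:340]
n,l,st,c=cv2.connectedComponentsWithStats(m);print(st+[290,205,0,0,0],c+[290,205])
"
```

```text
t 8.73 p [0.5283 0.0683 0.2565] F [1.3 1.  0.7] M [-0.   -0.02 -0.  ] op 1.001 ff 0.0
[[ 290  205   50   35 1633]
 [ 296  218   26    6  116]
 [ 322  228    1    1    1]] [[314.94243723 222.12002449]
 [308.20689655 220.25862069]
 [322.         228.        ]]
```

```bash
python3 - <<'E'
from h import *
np.set_printoptions(precision=4,suppress=True)
print(ray('top',(308.7,220.3),.157))
def ends(f,box,th=48):
    t=cv2.imread(f).astype(int);x0,y0,x1,y1=box
    m=(t.max(2)<th).astype(np.uint8)[y0:y1,x0:x1]
    n,l,st,c=cv2.connectedComponentsWithStats(m)
    for i in range(1,n):
        if st[i,4]>25:
            r=cv2.minAreaRect(np.argwhere(l==i)[:,::-1].astype(np.float32)+[np.float32(x0),np.float32(y0)]);print(f,st[i,4],c[i]+[x0,y0],r)
pr=proj('side',[.529,-.0535,.157]);print(pr)
x,y=map(int,pr);ends('pics/s5f.png',(x-25,y-20,x+25,y+25))
pr0=proj('side',[.5305,-.1635,.157]);x,y=map(int,pr0);ends('pics/side0.png',(x-25,y-20,x+25,y+25))
ends('pics/top0.png',(325,210,375,235))
E
```

```text
[ 0.5308 -0.0535  0.157 ]
[299.408  233.9292]
pics/s5f.png 64 [299.8594 233.9062] ((299.9588623046875, 233.96470642089844), (21.36764907836914, 2.820096015930176), 40.60129928588867)
pics/side0.png 85 [326.6    256.8941] ((326.57061767578125, 256.91766357421875), (23.536956787109375, 3.4708878993988037), 40.601295471191406)
pics/top0.png 127 [348.7953 220.9921] ((348.5, 221.0), (4.0, 25.0), 90.0)
```

move_arm --moves '[[1,[-0.03,0,0],[0,0,0]],[1,[-0.035,0.001,0],[0,0,0]],[1,[-0.035,0,0],[0,0,0]],[1,[-0.025,0,0],[0,0,0]],[1,[0,0,0.015],[0,0,0]],[1,[0,0,0.025],[0,0,0]],[1,[0,0,0.025],[0,0,0]],[1,[0,0,0.025],[0,0,0]],[1,[0,0,0.02],[0,0,0]],[1,[0,0,0.011],[0,0,0]]]'

```text
time: 9.67
eef_pos: [0.5284, -0.0561, 0.1283]
tcp_rot: [0.701, 0.713, -0.002, -0.003]
contact_force: [-0.2, 0.6, 0.4]
opening: 0.998
finger_force: 0.0
```

```bash
python3 -c "
from h import *
show();print(err([.5305,-.0565,.135])[3:]);print(tri((308.2,220.26),(299.9,233.93)))"
```

```text
t 9.67 p [ 0.5284 -0.0561  0.1283] F [-0.2  0.6  0.4] M [ 0.02 -0.03  0.02] op 0.998 ff 0.0
(array([-0.00042845,  0.00209497, -0.00670371]), array([-0.00636635, -0.00206671,  0.0030198 ]))
[ 0.53130827 -0.05244653  0.15416242]
```

move_arm --moves '[[0.6,[0,0.002,-0.003],[0,0,0]],[0.4,[0,0,0],[0,0,0]],[0.3,[0,0,0],[0,0,0]],[0.2,[0,0,0],[0,0,0]],[0.1,[0,0,0],[0,0,0]],[0.05,[0,0,0],[0,0,0]],[0.05,[0,0,0],[0,0,0]],[0.05,[0,0,0],[0,0,0]],[0.05,[0,0,0],[0,0,0]],[0.05,[0,0,0],[0,0,0]]]' --grip_force 50

```text
time: 10.5
eef_pos: [0.5318, -0.0572, 0.1363]
tcp_rot: [0.701, 0.713, -0.001, -0.001]
contact_force: [-6.1, -0.9, 3.8]
opening: 0.166
finger_force: 48.6
```

```bash
python3 -c "
from h import *
show();print(err([.5305,-.0565,.135])[3:])"
```

```text
t 10.5 p [ 0.5318 -0.0572  0.1363] F [-6.1 -0.9  3.8] M [-0.11  0.83 -0.1 ] op 0.166 ff 48.6
(array([ 0.00069982, -0.00128112,  0.00125561]), array([-0.00324204,  0.00065066,  0.00317114]))
```

View pics/s5.png

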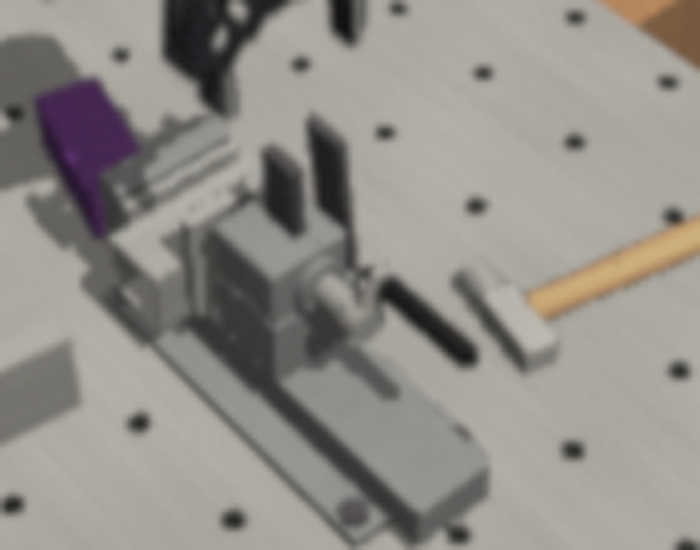

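```bash
cat >> h.py <<'E'
A=np.array([.517,.1095]) # axis x, and axis z minus TCP offset (.0205)
def tang(p,F,a=None):
    a=A if a is None else a; d=np.array([p[0],p[2]])-a; th=np.arctan2(d[0],d[1]); t=np.array([np.cos(th),-np.sin(th)]);r=np.array([np.sin(th),np.cos(th)])
    f=np.array([F[0],F[2]]);return round(th,3),round(np.hypot(*d)*1e3,1),"tan",round(-f@t,1),"rad",round(f@r,1)
def circ(t0,dt,n):
    for i in range(n):
        a,b=t0+i*dt,t0+(i+1)*dt;print([round(.012*dt/6.283,4),round(.03*(np.sin(b)-np.sin(a)),4),round(-.03*(np.cos(b)-np.cos(a)),4)])
E
python3 -c "
from h import *
s=get_state();print(tang(s['eef_pos'],s['contact_force']))
circ(.48,.06,10);print();circ(1.08,.06,10)"
```

```text
(np.float64(0.505), np.float64(30.6), 'tan', np.float64(7.2), 'rad', np.float64(0.4))
[0.0001, np.float64(0.0016), np.float64(0.0009)]
[0.0001, np.float64(0.0015), np.float64(0.001)]
[0.0001, np.float64(0.0015), np.float64(0.0011)]
[0.0001, np.float64(0.0014), np.float64(0.0011)]
[0.0001, np.float64(0.0013), np.float64(0.0012)]
[0.0001, np.float64(0.0012), np.float64(0.0013)]
[0.0001, np.float64(0.0012), np.float64(0.0014)]
[0.0001, np.float64(0.0011), np.float64(0.0014)]
[0.0001, np.float64(0.001), np.float64(0.0015)]
[0.0001, np.float64(0.0009), np.float64(0.0016)]

[0.0001, np.float64(0.0008), np.float64(0.0016)]
[0.0001, np.float64(0.0007), np.float64(0.0017)]
[0.0001, np.float64(0.0006), np.float64(0.0017)]
[0.0001, np.float64(0.0005), np.float64(0.0017)]
[0.0001, np.float64(0.0004), np.float64(0.0018)]
[0.0001, np.float64(0.0003), np.float64(0.0018)]
[0.0001, np.float64(0.0002), np.float64(0.0018)]
[0.0001, np.float64(0.0001), np.float64(0.0018)]
[0.0001, np.float64(-0.0), np.float64(0.0018)]
[0.0001, np.float64(-0.0001), np.float64(0.0018)]
```

The tube is flat against the fixed jaw (line from 120,200 to 235,150) with the pad on it. The lever stands apart from the plate (310,118 vs 265,150) in about its rest proportions, so its teeth look engaged. I'll start turning.

move_arm --moves '[[0.05,[0.0001,0.0016,0.0009],[0,0,0]],[0.05,[0.0001,0.0015,0.001],[0,0,0]],[0.05,[0.0001,0.0015,0.0011],[0,0,0]],[0.05,[0.0001,0.0014,0.0011],[0,0,0]],[0.05,[0.0001,0.0013,0.0012],[0,0,0]],[0.05,[0.0001,0.0012,0.0013],[0,0,0]],[0.05,[0.0001,0.0012,0.0014],[0,0,0]],[0.05,[0.0001,0.0011,0.0014],[0,0,0]],[0.05,[0.0001,0.001,0.0015],[0,0,0]],[0.05,[0.0001,0.0009,0.0016],[0,0,0]]]'

```text
time: 11.33
eef_pos: [0.5443, -0.0568, 0.1248]
tcp_rot: [0.701, 0.713, -0.002, -0.001]
contact_force: [-7.9, -3.2, 8.8]
opening: 0.168
finger_force: 49.0
```

move_arm --moves '[[0.05,[0.0001,0.0008,0.0016],[0,0,0]],[0.05,[0.0001,0.0007,0.0017],[0,0,0]],[0.05,[0.0001,0.0006,0.0017],[0,0,0]],[0.05,[0.0001,0.0005,0.0017],[0,0,0]],[0.05,[0.0001,0.0004,0.0018],[0,0,0]],[0.05,[0.0001,0.0003,0.0018],[0,0,0]],[0.05,[0.0001,0.0002,0.0018],[0,0,0]],[0.05,[0.0001,0.0001,0.0018],[0,0,0]],[0.05,[0.0001,0,0.0018],[0,0,0]],[0.05,[0.0001,-0.0001,0.0018],[0,0,0]]]'

```text
time: 12.17
eef_pos: [0.5488, -0.0566, 0.1084]
tcp_rot: [0.701, 0.713, -0.002, 0.001]
contact_force: [-7.9, -5.1, 13.1]
opening: 0.174
finger_force: 49.4
```

```bash
python3 -c "
from h import *
show();s=get_state();print(tang(s['eef_pos'],s['contact_force']));circ(1.68,.06,10);print();circ(2.28,.06,10)"
```

```text
t 12.17 p [ 0.5488 -0.0566  0.1084] F [-7.9 -5.1 13.1] M [-0.64  1.36 -0.  ] op 0.174 ff 49.4
(np.float64(1.604), np.float64(31.9), 'tan', np.float64(12.9), 'rad', np.float64(-8.3))
[0.0001, np.float64(-0.0002), np.float64(0.0018)]
[0.0001, np.float64(-0.0004), np.float64(0.0018)]
[0.0001, np.float64(-0.0005), np.float64(0.0017)]
[0.0001, np.float64(-0.0006), np.float64(0.0017)]
[0.0001, np.float64(-0.0007), np.float64(0.0017)]
[0.0001, np.float64(-0.0008), np.float64(0.0016)]
[0.0001, np.float64(-0.0009), np.float64(0.0016)]
[0.0001, np.float64(-0.001), np.float64(0.0015)]
[0.0001, np.float64(-0.001), np.float64(0.0015)]
[0.0001, np.float64(-0.0011), np.float64(0.0014)]

[0.0001, np.float64(-0.0012), np.float64(0.0013)]
[0.0001, np.float64(-0.0013), np.float64(0.0013)]
[0.0001, np.float64(-0.0014), np.float64(0.0012)]
[0.0001, np.float64(-0.0014), np.float64(0.0011)]
[0.0001, np.float64(-0.0015), np.float64(0.001)]
[0.0001, np.float64(-0.0016), np.float64(0.0009)]
[0.0001, np.float64(-0.0016), np.float64(0.0008)]
[0.0001, np.float64(-0.0016), np.float64(0.0007)]
[0.0001, np.float64(-0.0017), np.float64(0.0006)]
[0.0001, np.float64(-0.0017), np.float64(0.0005)]
```

move_arm --moves '[[0.05,[0.0001,-0.0007,0.0018],[0,0,0]],[0.05,[0.0001,-0.0009,0.0018],[0,0,0]],[0.05,[0.0001,-0.001,0.0017],[0,0,0]],[0.05,[0.0001,-0.0011,0.0017],[0,0,0]],[0.05,[0.0001,-0.0007,0.0017],[0,0,0]],[0.05,[0.0001,-0.0008,0.0016],[0,0,0]],[0.05,[0.0001,-0.0009,0.0016],[0,0,0]],[0.05,[0.0001,-0.001,0.0015],[0,0,0]],[0.05,[0.0001,-0.001,0.0015],[0,0,0]],[0.05,[0.0001,-0.0011,0.0014],[0,0,0]]]'

```text
time: 13.0
eef_pos: [0.5452, -0.057, 0.0951]
tcp_rot: [0.702, 0.713, 0.002, 0.007]
contact_force: [1.6, -5.6, 12.5]
opening: 0.17
finger_force: 49.5
```

```bash
sed -i 's/A=np.array(\[.517/A=np.array([.5188/' h.py; python3 -c "
from h import *
show();s=get_state();print(tang(s['eef_pos'],s['contact_force']))"
```

```text
t 13.0 p [ 0.5452 -0.057   0.0951] F [ 1.6 -5.6 12.5] M [-0.78 -0.26 -0.23] op 0.17 ff 49.5
(np.float64(2.071), np.float64(30.1), 'tan', np.float64(11.8), 'rad', np.float64(-4.6))
```

No force ramp yet: tangential force is about 12 N and the handle's y holds steady, so the carriage is being pushed back. I'll keep turning.

move_arm --moves '[[0.05,[-0.0004,-0.0012,0.0013],[0,0,0]],[0.05,[-0.0004,-0.0013,0.0013],[0,0,0]],[0.05,[-0.0004,-0.0014,0.0012],[0,0,0]],[0.05,[-0.0004,-0.0014,0.0011],[0,0,0]],[0.05,[-0.0004,-0.0015,0.001],[0,0,0]],[0.05,[0,-0.0016,0.0009],[0,0,0]],[0.05,[0,-0.0016,0.0008],[0,0,0]],[0.05,[0,-0.0016,0.0007],[0,0,0]],[0.05,[0,-0.0017,0.0006],[0,0,0]],[0.05,[0,-0.0017,0.0005],[0,0,0]]]'

```text
time: 13.83
eef_pos: [0.534, -0.0575, 0.0849]
tcp_rot: [0.703, 0.711, 0.008, 0.01]
contact_force: [16.4, 0.5, -2.7]
opening: 0.169
finger_force: 49.0
```

```bash
python3 -c "
from h import *
show();s=get_state();print(tang(s['eef_pos'],s['contact_force']));circ(2.88,.06,10)"
```

```text
t 13.83 p [ 0.534  -0.0575  0.0849] F [16.4  0.5 -2.7] M [ 0.07 -2.51 -0.48] op 0.169 ff 49.0
(np.float64(2.588), np.float64(29.0), 'tan', np.float64(12.6), 'rad', np.float64(10.9))
[0.0001, np.float64(-0.0018), np.float64(0.0004)]
[0.0001, np.float64(-0.0018), np.float64(0.0003)]
[0.0001, np.float64(-0.0018), np.float64(0.0002)]
[0.0001, np.float64(-0.0018), np.float64(0.0001)]
[0.0001, np.float64(-0.0018), np.float64(-0.0)]
[0.0001, np.float64(-0.0018), np.float64(-0.0001)]
[0.0001, np.float64(-0.0018), np.float64(-0.0002)]
[0.0001, np.float64(-0.0018), np.float64(-0.0003)]
[0.0001, np.float64(-0.0017), np.float64(-0.0004)]
[0.0001, np.float64(-0.0017), np.float64(-0.0005)]
```

move_arm --moves '[[0.05,[0,-0.0018,0.0008],[0,0,0]],[0.05,[0,-0.0018,0.0008],[0,0,0]],[0.05,[0,-0.0018,0.0007],[0,0,0]],[0.05,[0,-0.0018,0.0006],[0,0,0]],[0.05,[0,-0.0018,0.0005],[0,0,0]],[0.05,[0,-0.0018,0.0004],[0,0,0]],[0.05,[0,-0.0018,-0.0002],[0,0,0]],[0.05,[0,-0.0018,-0.0003],[0,0,0]],[0.05,[0,-0.0017,-0.0004],[0,0,0]],[0.05,[0,-0.0017,-0.0005],[0,0,0]]]'

```text
time: 14.67
eef_pos: [0.5135, -0.0571, 0.0803]
tcp_rot: [0.703, 0.711, 0.006, 0.007]
contact_force: [13.3, 0.9, -4.6]
opening: 0.166
finger_force: 48.9
```

```bash
python3 -c "
from h import *
show();s=get_state();print(tang(s['eef_pos'],s['contact_force']));circ(3.48,.06,10)"
```

```text
t 14.67 p [ 0.5135 -0.0571  0.0803] F [13.3  0.9 -4.6] M [ 0.12 -2.02 -0.3 ] op 0.166 ff 48.9
(np.float64(-2.961), np.float64(29.7), 'tan', np.float64(13.9), 'rad', np.float64(2.2))
[0.0001, np.float64(-0.0017), np.float64(-0.0006)]
[0.0001, np.float64(-0.0016), np.float64(-0.0007)]
[0.0001, np.float64(-0.0016), np.float64(-0.0008)]
[0.0001, np.float64(-0.0015), np.float64(-0.0009)]
[0.0001, np.float64(-0.0015), np.float64(-0.001)]
[0.0001, np.float64(-0.0014), np.float64(-0.0011)]
[0.0001, np.float64(-0.0013), np.float64(-0.0012)]
[0.0001, np.float64(-0.0013), np.float64(-0.0013)]
[0.0001, np.float64(-0.0012), np.float64(-0.0014)]
[0.0001, np.float64(-0.0011), np.float64(-0.0014)]
```

move_arm --moves '[[0.05,[0.0001,-0.0017,-0.0006],[0,0,0]],[0.05,[0.0001,-0.0016,-0.0007],[0,0,0]],[0.05,[0.0001,-0.0016,-0.0008],[0,0,0]],[0.05,[0.0001,-0.0015,-0.0009],[0,0,0]],[0.05,[0.0001,-0.0015,-0.001],[0,0,0]],[0.05,[0.0001,-0.0014,-0.0011],[0,0,0]],[0.05,[0.0001,-0.0013,-0.0012],[0,0,0]],[0.05,[0.0001,-0.0013,-0.0013],[0,0,0]],[0.05,[0.0001,-0.0012,-0.0014],[0,0,0]],[0.05,[0.0001,-0.0011,-0.0014],[0,0,0]]]'

```text
time: 15.5
eef_pos: [0.4969, -0.0565, 0.0886]
tcp_rot: [0.702, 0.712, 0.004, 0.005]
contact_force: [12.3, -1.8, -10.1]
opening: 0.169
finger_force: 49.0
```

```bash
python3 -c "
from h import *
show();s=get_state();print(tang(s['eef_pos'],s['contact_force']));circ(4.08,.06,10)"
```

```text
t 15.5 p [ 0.4969 -0.0565  0.0886] F [ 12.3  -1.8 -10.1] M [-0.38 -1.72 -0.4 ] op 0.169 ff 49.0
(np.float64(-2.334), np.float64(30.3), 'tan', np.float64(15.7), 'rad', np.float64(-1.9))
[0.0001, np.float64(-0.001), np.float64(-0.0015)]
[0.0001, np.float64(-0.0009), np.float64(-0.0015)]
[0.0001, np.float64(-0.0008), np.float64(-0.0016)]
[0.0001, np.float64(-0.0007), np.float64(-0.0016)]
[0.0001, np.float64(-0.0006), np.float64(-0.0017)]
[0.0001, np.float64(-0.0005), np.float64(-0.0017)]
[0.0001, np.float64(-0.0004), np.float64(-0.0017)]
[0.0001, np.float64(-0.0003), np.float64(-0.0018)]
[0.0001, np.float64(-0.0002), np.float64(-0.0018)]
[0.0001, np.float64(-0.0001), np.float64(-0.0018)]
```

The force is now ramping at the predicted slope of about 2.9 N/rad, which puts the clamp near 60 N. Another 0.6 rad should bring it to about 90 N.

move_arm --moves '[[0.05,[0.0001,-0.001,-0.0015],[0,0,0]],[0.05,[0.0001,-0.0009,-0.0015],[0,0,0]],[0.05,[0.0001,-0.0008,-0.0016],[0,0,0]],[0.05,[0.0001,-0.0007,-0.0016],[0,0,0]],[0.05,[0.0001,-0.0006,-0.0017],[0,0,0]],[0.05,[0.0001,-0.0005,-0.0017],[0,0,0]],[0.05,[0.0001,-0.0004,-0.0017],[0,0,0]],[0.05,[0.0001,-0.0003,-0.0018],[0,0,0]],[0.05,[0.0001,-0.0002,-0.0018],[0,0,0]],[0.05,[0.0001,-0.0001,-0.0018],[0,0,0]]]'

```text
time: 16.33
eef_pos: [0.4886, -0.0559, 0.1029]
tcp_rot: [0.702, 0.712, 0.001, 0.003]
contact_force: [8.6, -5.9, -16.0]
opening: 0.17
finger_force: 49.0
```

```bash
python3 -c "
from h import *
show();s=get_state();print(tang(s['eef_pos'],s['contact_force']))"
```

```text
t 16.33 p [ 0.4886 -0.0559  0.1029] F [  8.6  -5.9 -16. ] M [-0.95 -1.31 -0.32] op 0.17 ff 49.0
(np.float64(-1.785), np.float64(30.9), 'tan', np.float64(17.5), 'rad', np.float64(-5.0))
```

Tangential force is 17.5 N, about 90 N of clamping. I'll unload, open and lift straight off.

move_arm --moves '[[0.05,[-0.001,-0.001,0.001],[0,0,0]],[0.05,[-0.001,-0.001,0.001],[0,0,0]],[0.05,[0,-0.001,0.001],[0,0,0]],[0.05,[0,0,0],[0,0,0]],[0.3,[0,0,0],[0,0,0]],[0.5,[0,0,0],[0,0,0]],[0.7,[0,0,0],[0,0,0]],[0.8,[0,0,0],[0,0,0]],[0.8,[0,0,0],[0,0,0]],[0.8,[0,0,0],[0,0,0]]]'

```text
time: 17.17
eef_pos: [0.4842, -0.0567, 0.1014]
tcp_rot: [0.701, 0.713, -0.0, -0.0]
contact_force: [-0.5, -0.0, -0.3]
opening: 0.802
finger_force: 0.0
```

```bash
python3 -c "
from h import *
show()"
```

```text
t 17.17 p [ 0.4842 -0.0567  0.1014] F [-0.5 -0.  -0.3] M [0.03 0.03 0.01] op 0.802 ff 0.0
```

move_arm --moves '[[0.8,[0,0.003,-0.01],[0,0,0]],[0.8,[0,0,-0.02],[0,0,0]],[0.8,[0,0,-0.03],[0,0,0]],[0.8,[0,0,-0.04],[0,0,0]],[0.8,[0,0,-0.04],[0,0,0]],[0.8,[-0.02,0,-0.03],[0,0,0]],[0.8,[-0.04,0,0],[0,0,0]],[0.8,[-0.04,0,0],[0,0,0]],[0.8,[-0.03,0,0],[0,0,0]],[0.8,[-0.01,0,0],[0,0,0]]]'

```text
time: 18.0
eef_pos: [0.4896, -0.2002, 0.2726]
tcp_rot: [0.703, 0.712, -0.0, 0.001]
contact_force: [-0.2, -0.1, 0.9]
opening: 0.797
finger_force: 0.0
```

```bash
python3 - <<'E'
from h import *
show()
im=read_camera('top')[:,:,::-1];cv2.imwrite('pics/t6.png',im);cv2.imwrite('pics/s6.png',read_camera('side')[:,:,::-1])
g=im.astype(int).sum(2)//3
for f in('pics/top0.png','pics/t6.png'):
    q=cv2.imread(f).astype(int).sum(2)//3; print(f);print(q[224:227,214:318].mean(0).astype(int))
print("lever/plate columns (carriage mid col ~267)");print(g[204:232,260:276:3].T)
o=cv2.imread('pics/top0.png').astype(int).sum(2)//3;print(o[204:232,302:316:4].T)
E
```

```text
t 18.0 p [ 0.4896 -0.2002  0.2726] F [-0.2 -0.1  0.9] M [0.   0.02 0.03] op 0.797 ff 0.0
pics/top0.png
[ 68  68  69  72  87 101 101 102 103 102 104 102  90  90 120 112  84  53
  46  57  57  58  58  67 101 127 126 125 124 121 121 122 124 124 124 125
 124 124 124 124 123 109  83  91 101 101 101  99  99  99  93  73  57  55
  56  57  57  56  56  55  56  55  57  56  56  55  55  55  56  55  55  53
  54  75  95  97  83  39  29  48  66  59  49  59  64  64  64  55  33  35
  42  42  42  40  40  40  42  44  51  70  93 103 102  96]
pics/t6.png
[ 79  78  78  82  97 114 114 115 116 117 117 117 103 102 135 126 110 104
  85  81  81  80  79  80  81  82  81  81  81  81  81  81  74  70  80  80
  75  56  34  41  62  75  75  74  69  62  65  66  64  54  35  31  32  32
  32  31  32  32  31  30  41  59  67  67  66  60  55  66  67  71  75  75
  76  75  75  76  77  79  79  78  79  82  93 104 111 112 113 114 114 113
 114 114 114 114 114 114 114 114 114 114 114 114 114 114]
lever/plate columns (carriage mid col ~267)
[[135 136 138 137 136 126 109 103  80  60  57  62  64  66  66  67  66  66
   66  66  66  65  66
[... 376 characters left out ...]
34 120  84  54  30  15   9   9   9  21  69  94  63  65  66  67  62  44
   34  35  30  20  45  67  67  66  67  67]
 [133 127 111 102 100  79  48  46  41  43  72  95  71  66  67  68  68  67
   64  58  58  58  61  67  67  68  68  67]]
[[122 123 118 100  75  52  28  13   5  11  42  69  82  94 100 101 101  97
   77  40  27  25  48  84 102 103 102 102]
 [123 124 109  71  55  46  13   8   8  13  39  69  83  95 101 102 102  92
   64  52  52  41  34  75 104 104 103 103]
 [121 123 108  68  54  47  13   7  11  30  53  71  86 100 102 103 103  91
   62  54  53  43  31  74 103 104 104 103]
 [121 122 115 100  96  97 106 124 125 122 108  82  83  98 104 105 104  98
   88  87  87  93 101 104 105 104 105 106]]
```

The lever stands at its rest angle (same lever-to-plate spacing as at the start), so it is locked. The gap between the tube and the fixed jaw is closed, and the arm is clear. I'll hand the job in.

```bash
python3 -c "
from plant import *
print(sign_off())"
```

```text
the job is handed in; nothing more can be done
None
```

The job is handed in: the tube is against the fixed jaw with the lever locked and the crank let go, clamped at about 90 N (estimated from the crank's turning force), and it took about 18 s with nothing else touched.

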